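# Set a hand folder's leaf to its index and hold it

## Task

Get the hand folder ready for me to set its bend stop: swing the clamping beam (the one with the orange lift bar) up and back until it rests by itself on its stop pins, so that the bed is clear for my protractor. Then swing the folding leaf (black handle) up until its red pointer lines up with the yellow index on the quadrant, and finish while still holding it there, steady: the leaf drops if you let go, and I lock it while you hold. Do not shift the index, and leave the other things on the bench alone.

Things in the scene. Friction and masses are not known exactly. Their poses are not given: they have to be found in the camera images.
- brake: Bench hand folder, green, 400 mm wide, bolted down. Origin on the bench at mid-width, straight below the leaf's hinge axis; x points away from the robot's side, y along the width to the left, z up. All mm below are in this frame. Steel bed: top at z = 115, x 1 to 106. Cheeks at y = -165 and 165, 12 thick, 150 high, rear ears (x 83 to 125) to 193, quadrant (y = 181) to 225 with its index.
- beam (a joint): Clamping beam, rad. Green, 290 mm wide, dark steel fingers at its nose, 0.75 kg +-25 %. Hinge axis along y at x = 85, z = 135. 0 = closed, nose on the bed; grows as the nose swings up and back; 1.833 = against its two stop pins. Hinge nearly free: let go below about 1.5 it falls shut, beyond about 1.7 it falls back on the pins and stays.
- beam_handle (a point): Middle of the beam's lift bar: orange grip, 18 mm thick, 110 long, along y, at x = 11, z = 179 when closed (74 before and 44 above the beam's hinge); at x = 147, z = 195 on the pins. The closed beam is 35 mm or more below its centre. On the pins the bar is behind the beam, 26 mm clear of it: there open the fingers little (10 to 15 mm a side). Brackets at y = -64, 64.
- leaf (a joint): Folding leaf, rad. Steel flap 296 mm wide, 0.85 kg +-25 %, hinge axis along y at x = 0, z = 115. 0 = level with the bed, lying out towards the robot on its rests, as at the start; grows as it swings up; pi/2 = upright; limit 1.9. Hinge nearly free: let go below upright it drops back to 0.
- leaf_handle (a point): Middle of the leaf's handle: black grip, 19 mm thick, 110 long, on a steel tube along y between two arms at y = -80, 80. It is 125 from the hinge axis: at leaf angle a, x = -125 cos a, z = 115 + 125 sin a. Free gap of 50 mm between grip and leaf. The round grip can turn between the fingers. Its x axis turns with the leaf.
- index (a joint): Angle of the yellow index on the quadrant at the folder's left (+y) end, rad, measured as the leaf's: with both equal, the leaf's red pointer is in line with the index. Differs from run to run, 30 to 63 degrees. Clamped by a thumb screw; must not be shifted.
- index_mark (a point): Centre of the yellow index block, 18 x 30 x 12 mm, on the quadrant's rim, 103 from the leaf's hinge axis: at index angle a, x = -103 cos a, y = 181, z = 115 + 103 sin a. Its x axis turns with the index. The red pointer, a flat hand 6 wide at y = 190, reaches 88 from the hinge axis and lies along the leaf.
- protractor: A steel bevel protractor, 150 mm blade with a round dark head, lying flat beside the folder at its right-hand end, loose; not to be disturbed.
- sample: A bent aluminium angle, 60 x 85 x 45 mm, a sample bend standing beside the folder at its left-hand end, loose; not to be disturbed.
- wrench: A 200 mm steel combination wrench lying flat, loose; not to be disturbed.
- hex_key: A blue-handled hex key, 165 mm, lying flat, loose; not to be disturbed.
- pliers: Red-handled pliers, 160 mm, lying flat, loose; not to be disturbed.
- tape: A yellow and black tape measure, 66 x 34 x 62 mm, standing, loose; not to be disturbed.
- driver: A red-handled screwdriver, 200 mm, lying flat, loose; not to be disturbed.
- marker: A green and black marker pen, 135 mm, lying flat, loose; not to be disturbed.

How it is judged (in metres and radians):
On the way, in this order (a step that is already met when the one before it is completed fails the run):
1. the clamping beam rests back on its stop pins, let go (value of joint beam above 1.79 rad and contact force between each of the arm, the fingers and beam below 0.1 N), for 0.3 s.
2. the gripper holds the folding leaf in line with the index (angle between the x axis of leaf_handle and the x axis of index_mark, either way round below 0.06 rad and contact force between the fingers and leaf above 0.5 N), for 0.3 s.
At the end, for the whole second after the job is handed in: The clamping beam rests on its stop pins (1.79 rad or more), touched by nothing of the robot; the folding leaf stands within 0.06 rad (3.4 degrees) of the index, still (under 0.05 rad/s), carried by the gripper's fingers (contact over 0.5 N), for the whole last second (all of step 1 and all of step 2 and velocity of joint leaf between -0.05 and 0.05 rad/s); the arm keeps its last pose, push and grip.
It fails at once if the index is shifted on the quadrant (over 5 mm) (distance of index_mark from where it was at the start of the episode above 0.005 m).
It fails at once if something else on the bench is disturbed (moved over 25 mm) (distance of any of protractor, sample, wrench, hex_key, pliers, tape, driver, marker from where it was at the start of the episode above 0.025 m).
It also fails if it takes over 51 s, if anything falls off the work surface, if the arm or the gripper's body presses on something with over 40 N, if the wrist force passes 120 N, or if a joint passes its speed limit or range.

## Robot

A 6-joint arm with a two-finger parallel gripper is mounted at the origin on the work surface. World frame = base frame: x ahead of the robot, y to its left, z up, the work surface at z = 0. Lengths are in mm, angles in rad, forces in N, time in s.
With the tool pointing down it reaches from about 400 to 925 mm from the base axis. Payload 12.5 kg.
Tool frame: the origin (TCP) lies on the front face of the gripper's body, between the roots of the fingers; the fingertips stand 78 mm ahead of it and the grasp point (between the pads) lies 59 mm ahead of it (env.nose_length is the distance from the TCP to the fingertips, in mm); z points along the fingers, y is the line along which they close (so a half turn about z gives the same grasp; the last joint's range is limited). The gripper opens to 95 mm and grips with 3 to 60 N. Pads are 20 mm wide; open, the fingers measure 119 mm over their backs; the gripper's body (75 mm by 180 mm) begins 59 mm behind the grasp point.
Start: joints at [1.235, 0.491, 1.559, -0, 1.092, -0.106], TCP at [142.343, 608.585, 292.261] pointing down, gripper open.
Joint ranges: [-3.1, 3.1], [-0.84, 2.19], [0.05, 2.79], [-1.13, 4.28], [0.06, 2.93], [-2.69, 2.69]. Speed limits (rad/s): [2.22, 2.22, 2.79, 3.14, 3.14, 3.14].

## Interface

Orientations are given as [roll, pitch, yaw] about the fixed x, y, z axes, in that order (R = Rz(yaw) Ry(pitch) Rx(roll)).
In Python, from cell import env gives the robot as it stands.
- The arm moves only by the tool jog_arm, never from a script. Its argument "motion" is a list of rows, each a list of 7 numbers: the turn, a rotation vector about the tool's x, y, z in degrees, then the shift along the tool's x, y, z in mm, then the finger opening in mm, from 0 to 95.1. In form: [[wx, wy, wz, x, y, z, hand], ...]. A call has 1 to 10 rows; each row shifts and turns the commanded pose from where the row before left it, along the tool's axes as they then stand; what a row does not reach is not made up. A row lasts 1/8 s, in which the tool goes at most 62.5 mm and 10.7 degrees, less where a joint would pass 70% of its speed; a pose out of reach is approached as far as the arm can. A call is refused whole if a number of a shift passes 62.5 or a number of a turn 10.7, either way. A call with a gripper value outside its range is refused whole. The fingers move at their own pace and stop on an object; the grip force is fixed at half the most. Time passes only in rows, so rows that do not move let the fingers close. It gives the time, the measured TCP pose, the force, the opening and the grip force at its end, in the units of the state.
- env.state(): the state, without advancing time (a new reading comes with each control period).
- env.read_camera(name): name is "side" or "top" or "wrist"; returns a dict with "color" (384x512x3 uint8, red, green, blue), "z_map" (384x512 float32, mm along the optical axis (not along the pixel's ray), 0 where there is no reading), "camera_matrix" (3x3 intrinsics, pixels), "world_to_cam" (4x4, takes a point from world to camera coordinates). Camera axes: x right, y up, looking along -z (the intrinsics and any distortion apply to the point x, -y, -z); pixel columns grow to the right and rows downward; lengths in mm; the calibration is good to about 2 mm. A picture is of the moment at which its call begins.
- env.job_done(): hands the job in; it is judged then, once.
Trained networks look in the newest picture that a camera, given by its name, has taken for a name from the list of things; names that differ only in an ending like _2 or _b are one class to them, and where a whole thing is asked for, a point or a joint stands for the part that bears it (a point fixed in the world has none). Each returns a list of dicts, best first, with "score" (0 to 1); they miss things now and then, are a little off and sometimes report something else, mostly with a low value. They report only what shows in the picture. A call takes as long as a camera call.
- env.recognise(camera, thing): "location" ([column, row] in pixels, amid what is visible of it).
The state is a dict: "t": time; "joints": joint angles; "qvel": joint speeds; "tau": joint torques, N m; "eef_pos": TCP position; "tcp_rot": TCP orientation; "ft_force": force on the tool from outside, world axes, zero at the start; "moment": the same for the moment, N m; "opening": opening from 0.0 (shut) to 1.0 (fully open); "grip_force": force on a finger pad.
Only numpy, scipy, OpenCV 4.12 (cv2) and the standard library are available. Lean on these libraries where they do the work, as an engineer would, in place of code of your own. Each camera call takes 0.05 s, during which the arm holds its last target. There are 200 camera calls.

## Working session

There is one attempt and no reset: what is moved stays moved. The work goes in short steps, Python scripts to look and compute and a tool call to move; the robot and the scene stay as the last step left them, time stands still between calls to the robot, and variables do not carry over. Pictures are saved under pics/ and viewed, at most 11 in all, crops included, and the job is handed in when it is done.

Besides the shell and the picture viewer there is one more tool, called after "Call:" by a JSON object that holds its "fn" and its "kwargs", one argument or row to a line. jog_arm: Moves the arm, as the interface text tells. Its arguments: {"type":"object","properties":{"motion":{"type":"array"}},"required":["motion"]}

```bash
mkdir -p pics; ls; cat > h.py <<'E'
import numpy as np, cv2
from cell import env
def world(c,u,v,z=None):
    K=c["camera_matrix"];T=np.linalg.inv(c["world_to_cam"])
    d=c["z_map"][int(round(v)),int(round(u))] if z is None else z
    p=np.array([(u-K[0,2])/K[0,0]*d,-(v-K[1,2])/K[1,1]*d,-d,1])
    return (T@p)[:3]
E
python3 - <<'E'
from h import *
s=env.state();print({k:np.round(v,3) for k,v in s.items()})
ims=[]
for n in ["side","top"]:
    c=env.read_camera(n);ims.append(c["color"])
    print(n,np.round(np.linalg.inv(c["world_to_cam"])[:3],2).tolist())
    for t in ["brake","beam_handle","leaf_handle","index_mark","protractor","sample","tape","wrench","hex_key","pliers","driver","marker"]:
        for r in env.recognise(n,t)[:1]:
            print(t,round(r["score"],2),np.round(r["location"]),np.round(world(c,*r["location"])))
for n,i in zip("st",ims): cv2.imwrite(f"pics/{n}1.png",cv2.resize(i[...,::-1],(800,600)))
E
```

```text
pics
{'t': np.float64(0.0), 'joints': array([ 1.235,  0.492,  1.559,  0.   ,  1.092, -0.106]), 'qvel': array([ 0.   ,  0.001, -0.001,  0.   , -0.   , -0.   ]), 'tau': array([-3.0000e-03, -6.1263e+01, -2.5818e+01,  6.9000e-02,  4.8000e-02,
       -0.0000e+00]), 'eef_pos': array([142.294, 608.42 , 291.647]), 'tcp_rot': array([-3.14 , -0.   ,  2.912]), 'ft_force': array([-0.227,  0.728, -0.426]), 'moment': array([-0.015,  0.008,  0.   ]), 'grip_force': np.float64(0.0), 'opening': np.float64(0.999)}
side [[-0.66, 0.58, -0.49, -338.08], [-0.75, -0.49, 0.43, 758.31], [0.01, 0.65, 0.76, 1421.83]]
brake 0.73 [229. 182.] [564.  39. 124.]
beam_handle 0.63 [235. 169.] [591. -15. 131.]
leaf_handle 0.58 [241. 189.] [517.  20. 113.]
protractor 0.47 [236. 170.] [585. -11. 136.]
sample 0.97 [169. 230.] [601. 289.  13.]
wrench 0.61 [354. 184.] [ 317. -397.    0.]
driver 0.6 [354. 136.] [ 486. -587.   27.]
marker 0.62 [120. 267.] [591. 503.   3.]
top [[-0.0, 0.98, -0.2, 198.49], [-1.0, -0.0, 0.02, 10.72], [0.02, 0.2, 0.98, 1644.32]]
brake 0.63 [254. 174.] [562. -31. 128.]
beam_handle 0.85 [248. 166.] [585. -11. 146.]
leaf_handle 0.68 [244. 189.] [511.   2. 118.]
index_mark 0.46 [197. 186.] [504. 156. 197.]
protractor 0.59 [250. 168.] [570. -18. 183.]
sample 0.83 [166. 179.] [572. 291.   2.]
tape 0.73 [131. 236.] [355. 398.  54.]
wrench 0.71 [351. 252.] [ 303. -384.   -2.]
hex_key 0.75 [193. 251.] [308. 185.  17.]
pliers 0.67 [104. 208.] [463. 513.  -0.]
driver 0.59 [406. 201.] [ 485. -593.   19.]
marker 0.49 [114. 175.] [586. 479.  12.]
```

```bash
python3 - <<'E'
import cv2
t=cv2.imread("pics/t1.png");s=cv2.imread("pics/s1.png")
a=cv2.resize(t[190:420,230:560],(800,558),interpolation=2);cv2.imwrite("pics/tc.png",a)
b=cv2.resize(s[150:450,180:580],(800,600),interpolation=2);cv2.imwrite("pics/sc.png",b)
E
```

```text
(no output)
```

View pics/tc.png

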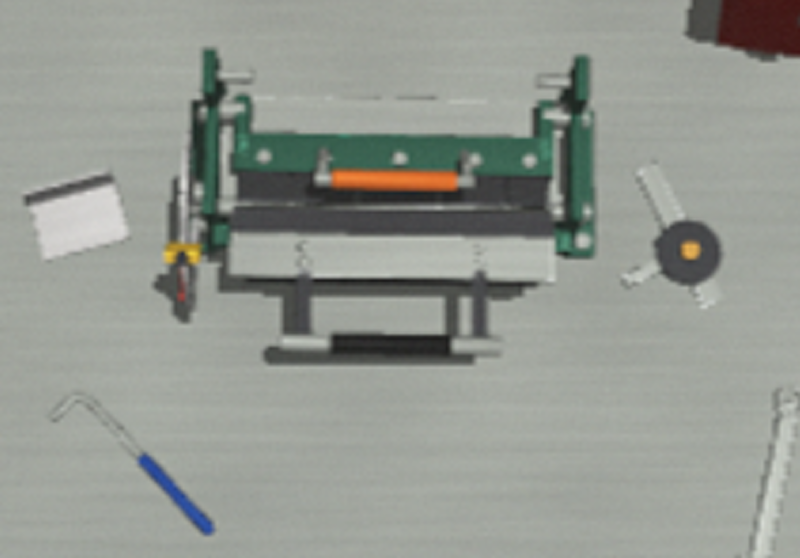

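View pics/sc.png

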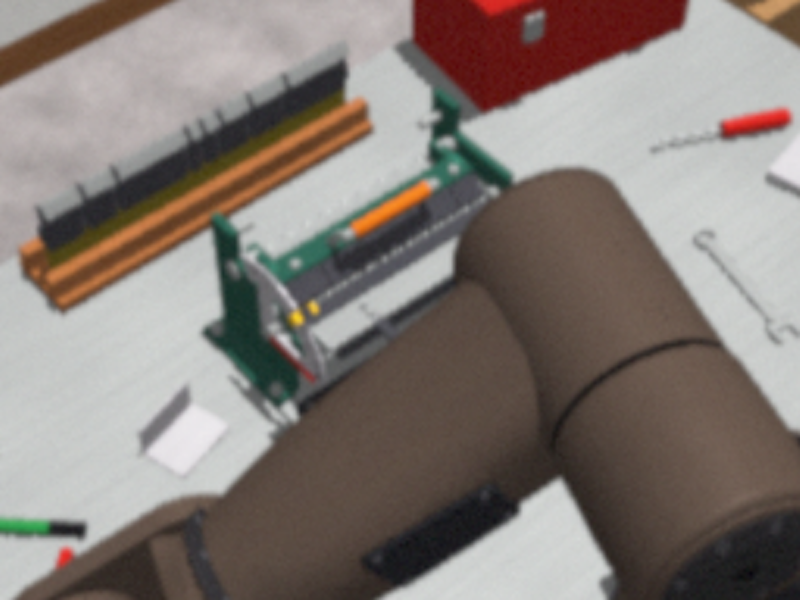

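The top crop shows the orange bar at crop (332–460, 180), the black grip at (332–450, 345) and the yellow index at (182, 253). The folder is almost square to the robot. The side crop shows the index at (297, 318) and the red pointer low, near (295, 360). Next I fit the pose by colour segmentation.

```bash
cat >> h.py <<'E'
def ray(c,u,v):
    K=c["camera_matrix"];T=np.linalg.inv(c["world_to_cam"])
    d=T[:3,:3]@np.array([(u-K[0,2])/K[0,0],-(v-K[1,2])/K[1,1],-1]);return T[:3,3],d
def onplane(c,u,v,n,k):
    o,d=ray(c,u,v);n=np.array(n,float);return o+d*(k-n@o)/(n@d)
def blob(c,lo,hi,box):
    h=cv2.cvtColor(c["color"],cv2.COLOR_RGB2HSV);m=cv2.inRange(h,lo,hi)
    k=np.zeros_like(m);k[box[1]:box[3],box[0]:box[2]]=1;v,u=np.nonzero(m*k);return u,v
E
python3 - <<'E'
from h import *
c=env.read_camera("top");s=env.read_camera("side")
P={}
for nm,lo,hi,box,z in [("bar",(5,150,120),(18,255,255),(225,150,275,185),179),("grip",(0,0,0),(180,120,50),(232,208,272,222),115)]:
    u,v=blob(c,lo,hi,box);print(nm,len(u),u.min(),u.max(),v.min(),v.max())
    w=np.array([onplane(c,a,b,(0,0,1),z) for a,b in zip(u,v)])
    p=np.polyfit(w[:,1],w[:,0],1);print(w.mean(0),np.ptp(w[:,1]),"yaw",-np.arctan(p[0]));P[nm]=w.mean(0)
    P[nm+"y"]=-np.arctan(p[0])
d=P["bar"]-P["grip"];print("sep (136 expected)",np.linalg.norm(d[:2]),"yaw",np.arctan2(d[1],d[0]))
ux=0
yaw=P["bary"]
ex=np.array([np.cos(yaw),np.sin(yaw),0]);ey=np.array([-ex[1],ex[0],0])
o=(P["bar"]-11*ex+P["grip"]+125*ex)/2;o[2]=0;print("origin",o,yaw)
for n,cc,box in [("top",c,(190,175,206,195)),("side",s,(200,170,220,190))]:
    u,v=blob(cc,(20,130,110),(35,255,255),box);print(n,len(u),u.mean() if len(u) else 0,v.mean() if len(v) else 0)
    if len(u):
        q=onplane(cc,u.mean(),v.mean(),ey,ey@o+181)-o
        print("index brake x,z",q@ex,q[2],"angle",np.arctan2(q[2]-115,-q@ex),"r",np.hypot(q[2]-115,q@ex))
    print(list(zip(u,v))[:40])
E
```

```text
bar 162 235 267 166 171
[567.03303316 -20.45119951 179.        ] 106.69600836496446 yaw -0.03457977727638973
grip 151 235 265 210 214
[431.24927986 -17.97907997 115.        ] 102.4224051039742 yaw -0.0017818549972311985
sep (136 expected) 135.8062555106096 yaw -0.01820428720676652
origin [556.10708072 -21.18579425   0.        ] -0.03457977727638973
top 37 195.02702702702703 187.75675675675674
index brake x,z -64.67941474575969 202.3887616178465 angle 0.9336392617266392 r 108.72084597240217
[(np.int64(191), np.int64(186)), (np.int64(192), np.int64(186)), (np.int64(193), np.int64(186)), (np.int64(194), np.int64(186)), (np.int64(195), np.int64(186)), (np.int64(196), np.int64(186)), (np.int64(197), np.int64(186)), (np.int64(198), np.int64(186)), (np.int64(199), np.int64(186)), (np.int64(191), np.int64(187)), (np.int64(192), np.int64(187)), (np.int64(193), np.int64(187)), (np.int64(194), np.int64(187)), (np.int64(195), np.int64(187)), (np.int64(196), np.int64(187)), (np.int64(197), np.int64(187)), (np.int64(198), np.int64(187)), (np.int64(199), np.int64(187)), (np.int64(191), np.int64(188)), (np.int64(192), np.int64(188)), (np.int64(193), np.int64(188)), (np.int64(196), np.int64(188)), (np.int64(197), np.int64(188)), (np.int64(198), np.int64(188)), (np.int64(199), np.int64(188)), (np.int64(191), np.int64(189)), (np.int64(192), np.int64(189)), (np.int64(193), np.int64(189)), (np.int64(197), np.int64(189)), (np.int64(198), np.int64(189)), (np.int64(199), np.int64(189)), (np.int64(191), np.int64(190)), (np.int64(192), np.int64(190)), (np.int64(193), np.int64(190)), (np.int64(197), np.int64(190)), (np.int64(198), np.int64(190)), (np.int64(199), np.int64(190))]
side 0 0 0
[]
```

```bash
cat >> h.py <<'E'
from scipy.spatial.transform import Rotation as R
def plan(p1,rpy1,n,hand):
    "rows from measured pose to target, straight line, even turn"
    s=env.state();p0=np.array(s["eef_pos"]);r=R.from_euler("xyz",s["tcp_rot"])
    w=(r.inv()*R.from_euler("xyz",rpy1)).as_rotvec()/n;d=(np.array(p1)-p0)/n
    for _ in range(n):
        x=r.inv().apply(d);print([*np.round(np.degrees(w),1).tolist(),*np.round(x,0).astype(int).tolist(),hand]);r=r*R.from_rotvec(w)
E
python3 -c "
from h import *
plan([555,-20,420],[-np.pi,0,1.553],14,60)"
```

```text
[0.0, -0.0, 5.6, -39, -37, -9, 60]
[0.0, -0.0, 5.6, -42, -33, -9, 60]
[0.0, -0.0, 5.6, -45, -29, -9, 60]
[0.0, -0.0, 5.6, -48, -24, -9, 60]
[0.0, -0.0, 5.6, -50, -20, -9, 60]
[0.0, -0.0, 5.6, -52, -15, -9, 60]
[0.0, -0.0, 5.6, -53, -9, -9, 60]
[0.0, -0.0, 5.6, -54, -4, -9, 60]
[0.0, -0.0, 5.6, -54, 1, -9, 60]
[0.0, -0.0, 5.6, -53, 6, -9, 60]
[0.0, -0.0, 5.6, -53, 11, -9, 60]
[0.0, -0.0, 5.6, -51, 16, -9, 60]
[0.0, -0.0, 5.6, -49, 21, -9, 60]
[0.0, -0.0, 5.6, -47, 26, -9, 60]
```

Call:
{"fn": "jog_arm", "kwargs": {
  "motion": [
    [0,0,5.6,-39,-37,-9,60],
    [0,0,5.6,-42,-33,-9,60],
    [0,0,5.6,-45,-29,-9,60],
    [0,0,5.6,-48,-24,-9,60],
    [0,0,5.6,-50,-20,-9,60],
    [0,0,5.6,-52,-15,-9,60],
    [0,0,5.6,-53,-9,-9,60],
    [0,0,5.6,-54,-4,-9,60],
    [0,0,5.6,-54,1,-9,60],
    [0,0,5.6,-53,6,-9,60]
  ]
}}

```text
t: 2.65
eef_pos: [436.7, 156.6, 382.8]
tcp_rot: [3.141, -0.0, 1.931]
ft_force: [1.0, 0.9, 0.2]
opening: 0.633
grip_force: 0.0
```

Call:
{"fn": "jog_arm", "kwargs": {
  "motion": [
    [0,0,5.6,-53,11,-9,60],
    [0,0,5.6,-51,16,-9,60],
    [0,0,5.6,-49,21,-9,60],
    [0,0,5.6,-47,26,-9,60],
    [0,0,0,0,0,0,60]
  ]
}}

```text
t: 3.28
eef_pos: [553.4, -24.9, 418.0]
tcp_rot: [3.141, 0.0, 1.539]
ft_force: [-1.5, -0.6, -0.7]
opening: 0.634
grip_force: 0.0
```

```bash
python3 - <<'E'
from h import *
s=env.state();print(s["t"],s["eef_pos"],s["tcp_rot"])
for n in ["wrist","side"]:
    c=env.read_camera(n)
    print(np.round(np.linalg.inv(c["world_to_cam"]),2).tolist(),c["camera_matrix"].tolist())
    for t in ["beam_handle","leaf_handle","index_mark"]:
        for r in env.recognise(n,t)[:1]: print(n,t,round(r["score"],2),np.round(r["location"]),np.round(world(c,*r["location"])))
    np.savez(f"pics/{n}2.npz",**c)
    i=c["color"][...,::-1]
    if n=="side": i=i[80:320,100:420]
    cv2.imwrite(f"pics/{n}2.png",cv2.resize(i,(800,600),interpolation=2))
E
```

```text
3.275 [553.44310695 -24.88921579 418.0311021 ] [3.14127624e+00 2.29822747e-04 1.53896295e+00]
[[1.0, 0.03, 0.01, 556.05], [-0.03, 0.96, 0.27, 49.09], [0.0, -0.27, 0.96, 509.5], [0.0, 0.0, 0.0, 1.0]] [[333.6342802651465, 0.0, 252.74005886849608], [0.0, 333.6342802651465, 194.25374309114972], [0.0, 0.0, 1.0]]
wrist beam_handle 0.97 [286. 135.] [591.  14. 144.]
wrist leaf_handle 0.83 [221. 144.] [517.   3. 112.]
[[-0.66, 0.58, -0.49, -338.08], [-0.75, -0.49, 0.43, 758.31], [0.01, 0.65, 0.76, 1421.83], [0.0, 0.0, 0.0, 1.0]] [[480.92505154081465, 0.0, 245.45616604393962], [0.0, 480.92505154081465, 189.80060353177834], [0.0, 0.0, 1.0]]
side beam_handle 0.98 [232. 171.] [-338.  758. 1422.]
side leaf_handle 0.93 [243. 190.] [506.  20. 115.]
side index_mark 0.62 [357. 185.] [ 308. -402.   -2.]
```

View pics/wrist2.png

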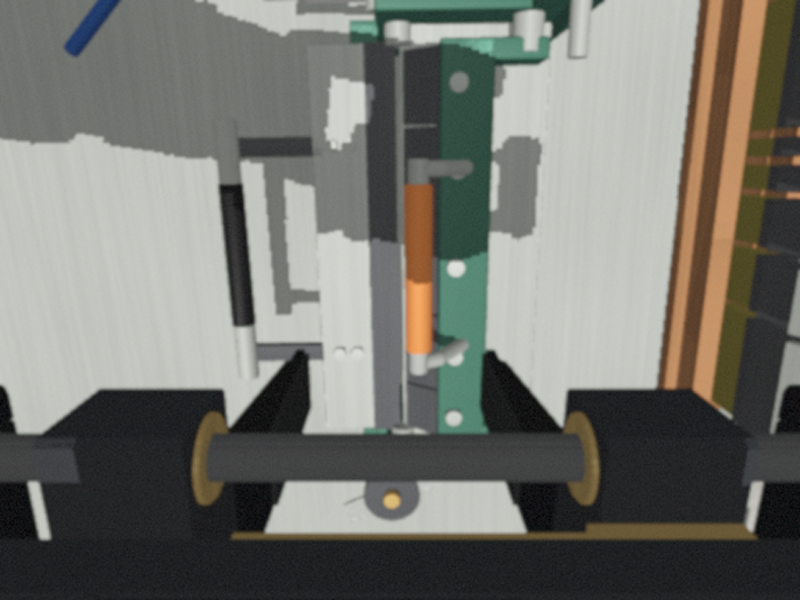

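View pics/side2.png

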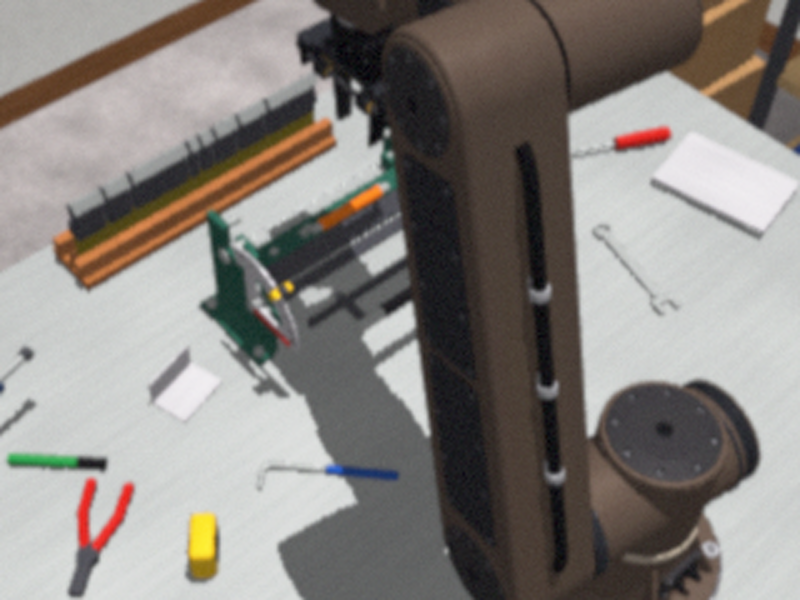

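The wrist view shows the bar at (418, 184–352) and the grip from (233, 185) to (243, 325). In the side view the yellow index is at (275, 295) and the thumb screw beside it at (288, 287).

```bash
cat > fit.py <<'E'
from h import *
w=dict(np.load("pics/wrist2.npz"))
pts=[((420,184),179),((420,353),179),((231,186),115),((243,325),115)]
q=[onplane(w,u*.64,v*.64,(0,0,1),z) for (u,v),z in pts]
for x in q: print(np.round(x,1))
bar=(q[0]+q[1])/2;gr=(q[2]+q[3])/2;d=bar-gr
yb=-np.arctan2((q[0]-q[1])[0],(q[0]-q[1])[1]);yg=-np.arctan2((q[2]-q[3])[0],(q[2]-q[3])[1])
print("bar",bar,yb,"grip",gr,yg,"sep",np.hypot(*d[:2]),np.arctan2(d[1],d[0]))
yaw=(yb+yg)/2;ex=np.array([np.cos(yaw),np.sin(yaw),0]);ey=np.array([-ex[1],ex[0],0])
o=(bar-11*ex+gr+125*ex)/2;o[2]=0;print("origin",o,yaw)
s=dict(np.load("pics/side2.npz"));c=env.read_camera("top")
for n,cc,box in [("side",s,(203,190,222,206)),("top",c,(185,175,210,198))]:
    u,v=blob(cc,(20,130,90),(35,255,255),box);print(n,len(u))
    if len(u):
        print(sorted(set(zip(v.tolist(),u.tolist()))))
        if n=="side": k=u<213;u,v=u[k],v[k]
        for yy in (181,187):
            p=onplane(cc,u.mean(),v.mean(),ey,ey@o+yy)-o
            print(yy,"x,z",p@ex,p[2],"ang",np.arctan2(p[2]-115,-p@ex),"r",np.hypot(p[2]-115,p@ex))
E
python3 fit.py
```

```text
[571.6  34.1 179. ]
[569.5 -77.2 179. ]
[435.1  34.3 115. ]
[432.1 -73.4 115. ]
bar [570.5442865  -21.53832561 179.        ] -0.019286506859299942 grip [433.58249989 -19.56268325 115.        ] -0.027270116914938452 sep 136.9760349570994 -0.014423770291653218
origin [559.04795032 -21.87724838   0.        ] -0.023278311887119197
side 36
[(192, 214), (192, 215), (193, 213), (193, 214), (193, 215), (193, 216), (194, 214), (194, 215), (194, 216), (194, 217), (195, 210), (195, 214), (195, 215), (195, 216), (195, 217), (196, 208), (196, 209), (196, 210), (196, 211), (196, 215), (196, 216), (197, 208), (197, 209), (197, 210), (197, 211), (197, 212), (198, 207), (198, 208), (198, 209), (198, 210), (198, 211), (198, 212), (199, 208), (199, 209), (199, 210), (199, 211)]
181 x,z -45.493646879268695 173.4467418649624 ang 0.9093794010021692 r 74.06546793887921
187 x,z -54.51864553175627 186.40359118434958 ang 0.918693328552507 r 89.83738389244765
top 37
[(186, 191), (186, 192), (186, 193), (186, 194), (186, 195), (186, 196), (186, 197), (186, 198), (186, 199), (187, 191), (187, 192), (187, 193), (187, 194), (187, 195), (187, 196), (187, 197), (187, 198), (187, 199), (188, 191), (188, 192), (188, 193), (188, 196), (188, 197), (188, 198), (188, 199), (189, 191), (189, 192), (189, 193), (189, 197), (189, 198), (189, 199), (190, 191), (190, 192), (190, 193), (190, 197), (190, 198), (190, 199)]
181 x,z -68.09502546402702 214.6268022964914 ang 0.9712295100980944 r 120.67490306095412
187 x,z -56.878786468708086 159.91992399811124 ang 0.66845856083148 r 72.47755460933392
```

Call:
{"fn": "jog_arm", "kwargs": {
  "motion": [
    [0,0,-0.7,2,8,30,55],
    [0,0,0,1,9,45,55],
    [0,0,0,0,0,45,55],
    [0,0,0,0,0,35,55],
    [0,0,0,0,0,20,55],
    [0,0,0,0,0,3,55],
    [0,0,0,0,0,0,30],
    [0,0,0,0,0,0,16],
    [0,0,0,0,0,0,10],
    [0,0,0,0,0,0,10]
  ]
}}

```text
t: 4.97
eef_pos: [569.2, -19.6, 240.6]
tcp_rot: [3.141, 0.0, 1.556]
ft_force: [-0.2, 0.1, -0.1]
opening: 0.216
grip_force: 0.0
```

```bash
python3 - <<'E'
from h import *
s=env.state();print(s["opening"]*95.1,s["grip_force"],s["ft_force"],s["eef_pos"],s["tcp_rot"])
c=env.read_camera("wrist");cv2.imwrite("pics/w3.png",c["color"][...,::-1])
E
```

```text
20.52524158852847 0.0 [-0.15023658  0.10993217 -0.11376543] [569.21102788 -19.5764919  240.6121111 ] [3.14091361e+00 3.33987492e-05 1.55569779e+00]
```

View pics/w3.png

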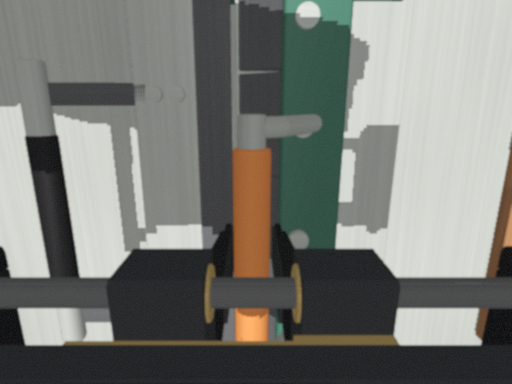

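The bar is centred between the fingers at (252, 150–340). The fingers are still closing. Next I plan the arc.

```bash
cat >> h.py <<'E'
def arc(hinge,rad,b0,b1,t0,t1,n):
    "bar swings from polar angle b0 to b1 (deg, x away,z up), tool lean t0->t1 (deg, top to +x)"
    f=(1-np.cos(np.linspace(0,np.pi,n+1)))/2*.5+np.linspace(0,1,n+1)*.5
    b=np.radians(b0+(b1-b0)*f);t=np.radians(t0+(t1-t0)*f)
    x=hinge[0]+rad*np.cos(b)+59*np.sin(t);z=hinge[1]+rad*np.sin(b)+59*np.cos(t)
    for i in range(n):
        dx,dz=x[i+1]-x[i],z[i+1]-z[i];T=t[i]
        print([round(float(np.degrees(t[i+1]-t[i])),1),0,0,0,round(float(dx*np.cos(T)-dz*np.sin(T)),1),round(float(-dx*np.sin(T)-dz*np.cos(T)),1)])
    print("end d",x[-1]-x[0],z[-1]-z[0])
E
python3 -c "
from h import *
arc((85,135),86.1,149.3,149.3-104,0,15,18)"
```

```text
[0.5, 0, 0, 0, 3.1, -4.2]
[0.6, 0, 0, 0, 4.2, -5.0]
[0.7, 0, 0, 0, 5.3, -5.6]
[0.8, 0, 0, 0, 6.5, -5.9]
[0.9, 0, 0, 0, 7.8, -6.0]
[1.0, 0, 0, 0, 9.0, -5.8]
[1.0, 0, 0, 0, 10.2, -5.2]
[1.0, 0, 0, 0, 11.1, -4.4]
[1.1, 0, 0, 0, 11.7, -3.3]
[1.1, 0, 0, 0, 12.0, -2.1]
[1.0, 0, 0, 0, 12.0, -0.9]
[1.0, 0, 0, 0, 11.5, 0.2]
[1.0, 0, 0, 0, 10.8, 1.2]
[0.9, 0, 0, 0, 9.8, 2.0]
[0.8, 0, 0, 0, 8.7, 2.5]
[0.7, 0, 0, 0, 7.4, 2.7]
[0.6, 0, 0, 0, 6.1, 2.6]
[0.5, 0, 0, 0, 4.8, 2.4]
end d 149.8658881575239 15.231713219330487
```

Call:
{"fn": "jog_arm", "kwargs": {
  "motion": [
    [0,0,0,0,0,0,8],
    [0,0,0,0,0,0,8]
  ]
}}

```text
t: 5.28
eef_pos: [568.7, -19.5, 240.5]
tcp_rot: [-3.14, -0.0, 1.556]
ft_force: [-5.1, -1.0, 7.1]
opening: 0.185
grip_force: 30.0
```

Call:
{"fn": "jog_arm", "kwargs": {
  "motion": [
    [0.5,0,0,0,3.1,-4.2,8],
    [0.6,0,0,0,4.2,-5.0,8],
    [0.7,0,0,0,5.3,-5.6,8],
    [0.8,0,0,0,6.5,-5.9,8],
    [0.9,0,0,0,7.8,-6.0,8],
    [1.0,0,0,0,9.0,-5.8,8]
  ]
}}

```text
t: 6.02
eef_pos: [603.0, -20.1, 272.6]
tcp_rot: [-3.053, 0.0, 1.556]
ft_force: [-24.4, -1.2, 22.9]
opening: 0.184
grip_force: 30.0
```

Call:
{"fn": "jog_arm", "kwargs": {
  "motion": [
    [1.0,0,0,0,10.2,-5.2,8],
    [1.0,0,0,0,11.1,-4.4,8],
    [1.1,0,0,0,11.7,-3.3,8],
    [1.1,0,0,0,12.0,-2.1,8],
    [1.0,0,0,0,12.0,-0.9,8],
    [1.0,0,0,0,11.5,0.2,8]
  ]
}}

```text
t: 6.78
eef_pos: [675.7, -21.7, 279.4]
tcp_rot: [-2.953, 0.001, 1.556]
ft_force: [-4.5, -4.0, 8.0]
opening: 0.181
grip_force: 30.0
```

Call:
{"fn": "jog_arm", "kwargs": {
  "motion": [
    [1.0,0,0,0,10.8,1.2,8],
    [0.9,0,0,0,9.8,2.0,8],
    [0.8,0,0,0,8.7,2.5,8],
    [0.7,0,0,0,7.4,2.7,8],
    [0.6,0,0,0,6.1,2.6,8],
    [0,0,0,0,0,0,8]
  ]
}}

```text
t: 7.52
eef_pos: [715.4, -22.3, 258.2]
tcp_rot: [-2.885, 0.001, 1.556]
ft_force: [0.1, -5.3, 0.1]
opening: 0.183
grip_force: 30.0
```

```bash
python3 - <<'E'
from h import *
s=env.state();print(s["eef_pos"],s["ft_force"],s["tcp_rot"])
r=R.from_euler("xyz",s["tcp_rot"]);g=s["eef_pos"]+r.apply([0,0,59])
o=np.array([559,-22,0]);ex=np.array([np.cos(.02),-np.sin(.02),0]);d=g-o
x,z=d@ex,d[2];print("bar at",x,z,"beam",np.radians(149.3)-np.arctan2(z-135,x-85),np.hypot(x-85,z-135))
c=env.read_camera("wrist");cv2.imwrite("pics/w4.png",c["color"][...,::-1])
E
```

```text
[715.41848358 -22.28060871 258.21906853] [ 0.12743572 -5.31005199  0.12631001] [-2.88538394e+00  7.05249021e-04  1.55552606e+00]
bar at 141.44169379281658 201.14497870953227 beam 1.7413886186125265 86.95299308641737
```

View pics/w4.png

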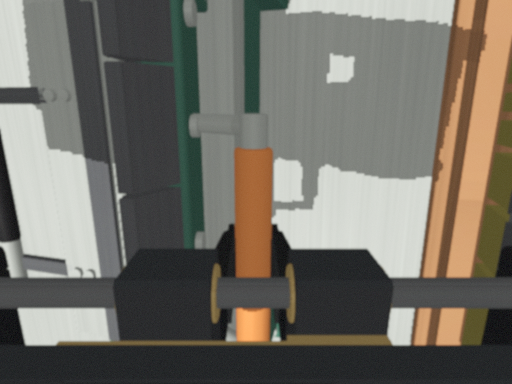

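The bar is still held, at (252, 150), and the beam stands upright to its left. I estimate it at 1.74 rad, so I nudge it onto the pins and open slightly.

Call:
{"fn": "jog_arm", "kwargs": {
  "motion": [
    [0.5,0,0,0,4,2.0,8],
    [0.3,0,0,0,2.5,1.5,8],
    [0,0,0,0,0,0,8]
  ]
}}

```text
t: 7.95
eef_pos: [720.4, -22.3, 253.8]
tcp_rot: [-2.872, 0.001, 1.555]
ft_force: [-1.9, -5.6, 1.8]
opening: 0.183
grip_force: 30.0
```

Call:
{"fn": "jog_arm", "kwargs": {
  "motion": [
    [0,0,0,0,0,0,38],
    [0,0,0,0,0,0,38],
    [0,0,0,0,0,0,38],
    [0,0,0,0,0,0,38]
  ]
}}

```text
t: 8.45
eef_pos: [720.3, -21.7, 253.7]
tcp_rot: [-2.871, -0.0, 1.556]
ft_force: [0.1, 0.2, 0.1]
opening: 0.396
grip_force: 0.0
```

```bash
python3 - <<'E'
from h import *
s=env.state();print(s["eef_pos"],s["ft_force"],s["opening"]*95.1)
c=env.read_camera("wrist");cv2.imwrite("pics/w5.png",c["color"][...,::-1])
u,v=blob(c,(5,120,90),(16,255,255),(200,140,300,240))
print(u.min(),u.max())
E
```

```text
[720.30593614 -21.66496631 253.67247046] [0.11650865 0.17712587 0.06651624] 37.66506718986358
235 272
```

View pics/w5.png

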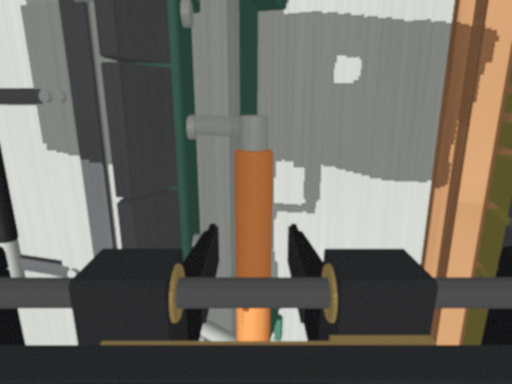

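The fingers are clear on both sides of the bar, which spans columns 235–272, and the force is zero. The beam stays back, so I retreat along the tool axis.

Call:
{"fn": "jog_arm", "kwargs": {
  "motion": [
    [0,0,0,0,0,-10,38],
    [0,0,0,0,0,-25,38],
    [0,0,0,0,0,-35,38],
    [0,0,0,0,0,-35,38],
    [0,0,0,0,0,-25,38],
    [0,0,0,0,0,0,38]
  ]
}}

```text
t: 9.25
eef_pos: [755.3, -22.4, 381.1]
tcp_rot: [-2.875, 0.0, 1.556]
ft_force: [0.0, -0.9, -0.6]
opening: 0.402
grip_force: 0.0
```

```bash
python3 - <<'E'
from h import *
plan([434,-20,320],[np.pi,0,1.55],8,60)
c=env.read_camera("side");np.savez("pics/side6.npz",**c);c=env.read_camera("top")
cv2.imwrite("pics/t6.png",cv2.resize(c["color"][120:240,140:340,::-1],(800,480),interpolation=2))
E
```

```text
[-1.9, 0.0, 0.0, 0, -37, 18, 60]
[-1.9, 0.0, 0.0, 0, -37, 17, 60]
[-1.9, 0.0, 0.0, 0, -38, 15, 60]
[-1.9, 0.0, 0.0, 0, -38, 14, 60]
[-1.9, 0.0, 0.0, 0, -39, 13, 60]
[-1.9, 0.0, 0.0, 0, -39, 12, 60]
[-1.9, 0.0, 0.0, 0, -40, 10, 60]
[-1.9, 0.0, 0.0, -1, -40, 9, 60]
```

View pics/t6.png

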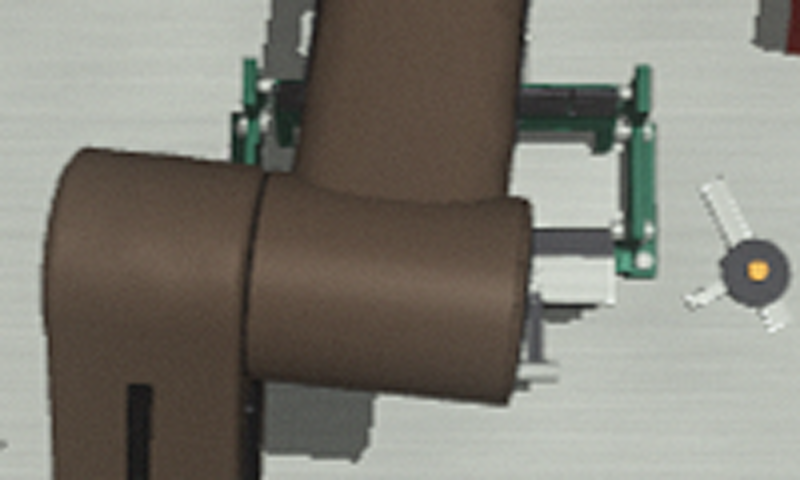

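The beam is upright against its pins at the rear ears and the bed is clear. On to the leaf handle.

Call:
{"fn": "jog_arm", "kwargs": {
  "motion": [
    [-1.9,0,0,0,-37,14,50],
    [-1.9,0,0,0,-37,14,50],
    [-1.9,0,0,0,-38,14,50],
    [-1.9,0,0,0,-38,14,50],
    [-1.9,0,0,0,-39,13,50],
    [-1.9,0,0,0,-39,12,50],
    [-1.9,0,0,0,-40,10,50],
    [-1.9,0,0,-1,-40,9,50],
    [0,0,0,0,0,0,50]
  ]
}}

```text
t: 10.48
eef_pos: [432.1, -18.2, 326.4]
tcp_rot: [-3.134, -0.0, 1.555]
ft_force: [0.4, -0.4, 0.4]
opening: 0.526
grip_force: 0.0
```

```bash
python3 - <<'E'
from h import *
s=env.state();print(s["joints"])
c=env.read_camera("wrist");np.savez("pics/w7.npz",**c);cv2.imwrite("pics/w7.png",c["color"][...,::-1])
print(env.recognise("wrist","leaf_handle")[:1],env.recognise("wrist","index_mark")[:1])
E
```

```text
[-1.94628509e-01  1.75997091e-01  1.95157015e+00 -9.66852643e-04
  1.02132361e+00 -1.78649626e-01]
[{'location': [341.7, 129.1], 'score': 0.55}] []
```

View pics/w7.png

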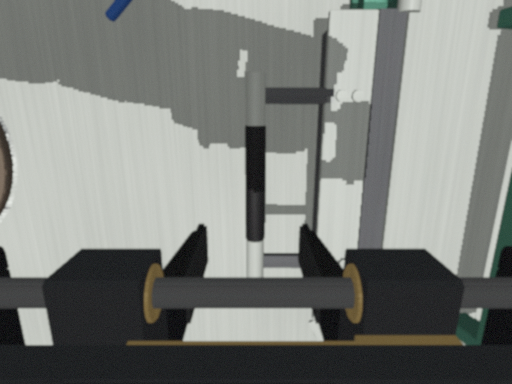

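The grip is at (256, 126–240), centred between the fingers, so I descend.

Call:
{"fn": "jog_arm", "kwargs": {
  "motion": [
    [-0.4,0,0,-1,2,35,50],
    [0,0,0,0,1,45,50],
    [0,0,0,0,0,40,50],
    [0,0,0,0,0,22,50],
    [0,0,0,0,0,9,50],
    [0,0,0,0,0,0,30],
    [0,0,0,0,0,0,8],
    [0,0,0,0,0,0,8],
    [0,0,0,0,0,0,8],
    [0,0,0,0,0,0,8]
  ]
}}

```text
t: 11.88
eef_pos: [433.3, -19.1, 176.3]
tcp_rot: [-3.132, -0.001, 1.557]
ft_force: [-25.6, -4.9, 16.8]
opening: 0.193
grip_force: 30.0
```

Call:
{"fn": "jog_arm", "kwargs": {
  "motion": [
    [0,0,0,0,0,0,8],
    [0,0,0,0,0,0,8]
  ]
}}

```text
t: 12.12
eef_pos: [433.3, -19.1, 176.3]
tcp_rot: [-3.131, -0.001, 1.557]
ft_force: [-26.4, -4.7, 17.9]
opening: 0.192
grip_force: 30.0
```

```bash
python3 - <<'E'
from h import *
c=dict(np.load("pics/w7.npz"));print(onplane(c,256,183,(0,0,1),115))
# index angle with r=103 constraint, using all yellow pixels of side2 and top
o=np.array([559,-22,0]);yaw=-.02;ex=np.array([np.cos(yaw),np.sin(yaw),0]);ey=np.array([-ex[1],ex[0],0])
def mark(a,r=103,y=181): return o-ex*r*np.cos(a)+ey*y+np.array([0,0,115+r*np.sin(a)])
def px(c,p):
    q=c["world_to_cam"]@np.append(p,1);K=c["camera_matrix"];return np.array([K[0,2]+K[0,0]*q[0]/-q[2],K[1,2]-K[1,1]*q[1]/-q[2]])
s=dict(np.load("pics/side2.npz"));t=env.read_camera("top")
for a in np.arange(.75,1.1,.05): print(round(a,2),px(s,mark(a)).round(1),px(s,mark(a,112,196)).round(1),px(t,mark(a)).round(1))
print(px(t,o+ex*11-ey*0+np.array([0,0,115])))
arc((0,115),125,180,180-52,0,0,14)
E
```

```text
[434.29746741 -16.63191048 115.        ]
0.75 [215.1 200.5] [212.6 202.8] [195.9 191.9]
0.8 [214.4 199.2] [211.8 201.3] [195.9 190.6]
0.85 [213.6 197.8] [211.  199.8] [195.8 189.3]
0.9 [212.9 196.5] [210.2 198.4] [195.8 187.9]
0.95 [212.1 195.2] [209.3 196.9] [195.7 186.5]
1.0 [211.3 193.8] [208.4 195.4] [195.7 185. ]
1.05 [210.4 192.5] [207.5 194. ] [195.6 183.5]
1.1 [209.6 191.3] [206.6 192.6] [195.6 182. ]
[251.14489658 172.43241386]
[0.0, 0, 0, 0, 0.1, -4.8]
[0.0, 0, 0, 0, 0.4, -6.1]
[0.0, 0, 0, 0, 0.9, -7.4]
[0.0, 0, 0, 0, 1.5, -8.4]
[0.0, 0, 0, 0, 2.4, -9.1]
[0.0, 0, 0, 0, 3.3, -9.5]
[0.0, 0, 0, 0, 4.2, -9.5]
[0.0, 0, 0, 0, 4.9, -9.1]
[0.0, 0, 0, 0, 5.5, -8.4]
[0.0, 0, 0, 0, 5.7, -7.5]
[0.0, 0, 0, 0, 5.7, -6.4]
[0.0, 0, 0, 0, 5.3, -5.2]
[0.0, 0, 0, 0, 4.6, -4.1]
[0.0, 0, 0, 0, 3.7, -3.0]
end d 48.04231558429271 98.50134420084026
```

Call:
{"fn": "jog_arm", "kwargs": {
  "motion": [
    [0,0,0,0,-1.5,-4.8,8],
    [0,0,0,0,0.4,-6.1,8],
    [0,0,0,0,0.9,-7.4,8],
    [0,0,0,0,1.5,-8.4,8],
    [0,0,0,0,2.4,-9.1,8],
    [0,0,0,0,3.3,-9.5,8],
    [0,0,0,0,4.2,-9.5,8]
  ]
}}

```text
t: 13.05
eef_pos: [444.0, -19.3, 230.2]
tcp_rot: [-3.129, -0.001, 1.557]
ft_force: [-26.1, -4.6, 2.2]
opening: 0.196
grip_force: 30.0
```

Call:
{"fn": "jog_arm", "kwargs": {
  "motion": [
    [0,0,0,0,4.9,-9.1,8],
    [0,0,0,0,5.5,-8.4,8],
    [0,0,0,0,5.7,-7.5,8],
    [0,0,0,0,5.7,-6.4,8],
    [0,0,0,0,5.3,-5.2,8],
    [0,0,0,0,4.6,-4.1,8],
    [0,0,0,0,3.7,-3.0,8],
    [0,0,0,0,0,0,8]
  ]
}}

```text
t: 14.05
eef_pos: [478.0, -19.8, 276.5]
tcp_rot: [-3.128, -0.0, 1.557]
ft_force: [-46.3, -1.4, 46.0]
opening: 0.195
grip_force: 30.0
```

```bash
python3 - <<'E'
from h import *
s=env.state();print(s["eef_pos"],s["ft_force"],s["opening"]*95.1)
x,z=s["eef_pos"][0]-433.3,s["eef_pos"][2]-176.3
print("leaf",np.arctan2(z,125-x),np.hypot(z,125-x))
a=env.read_camera("side")
t=env.read_camera("top");w=env.read_camera("wrist")
ia=cv2.resize(a["color"][165:235,180:260,::-1],(400,350),interpolation=2)
it=cv2.resize(t["color"][165:235,170:250,::-1],(400,350),interpolation=2)
iw=cv2.resize(w["color"][:,:,::-1],(333,250))
im=np.zeros((600,800,3),np.uint8);im[:350,:400]=ia;im[:350,400:]=it;im[350:,:333]=iw
cv2.imwrite("pics/f8.png",im)
E
```

```text
[478.02145292 -19.75198241 276.54772126] [-46.26414819  -1.36568095  46.0365001 ] 18.511677317900013
leaf 0.8955667252838259 128.4299448710259
```

View pics/f8.png

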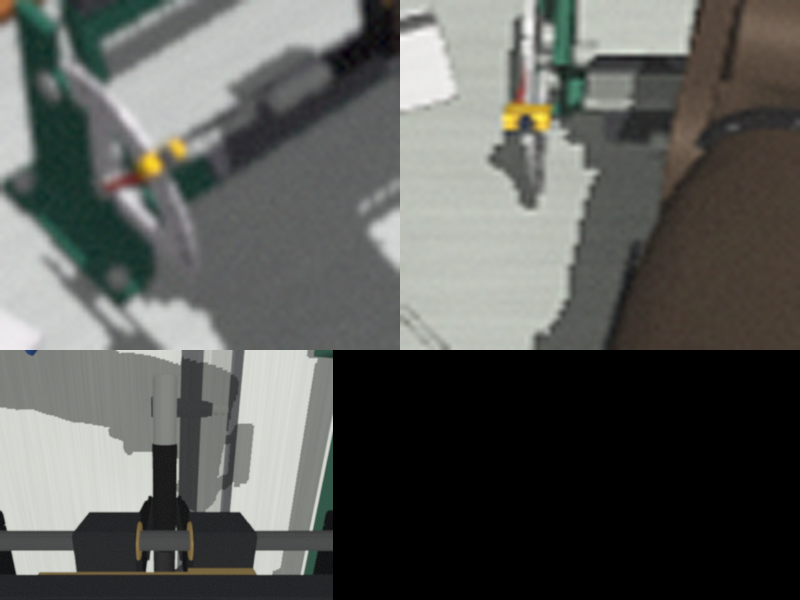

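The pointer runs to the block, from side crop (108, 187) to (151, 163). I relieve the radial strain (tool pushing inward), then quantify both angles from the side view.

Call:
{"fn": "jog_arm", "kwargs": {
  "motion": [
    [0,0,0,0,-1,-1.2,8],
    [0,0,0,0,-1,-1.2,8],
    [0,0,0,0,0,0,8]
  ]
}}

```text
t: 14.58
eef_pos: [478.8, -19.9, 278.0]
tcp_rot: [-3.135, -0.0, 1.556]
ft_force: [-23.9, -0.9, 20.0]
opening: 0.196
grip_force: 30.0
```

```bash
cat > ang.py <<'E'
from h import *
o=np.array([558.5,-21.5,0]);yaw=-.02;ex=np.array([np.cos(yaw),np.sin(yaw),0]);ey=np.array([-ex[1],ex[0],0])
s=env.state();print(s["eef_pos"],s["ft_force"])
x,z=s["eef_pos"][0]-433.3,s["eef_pos"][2]-176.3
print("leaf by tcp",np.arctan2(z,125-x),np.hypot(z,125-x))
c=env.read_camera("side")
def px(p):
    q=c["world_to_cam"]@np.append(p,1);K=c["camera_matrix"];return np.array([K[0,2]+K[0,0]*q[0]/-q[2],K[1,2]-K[1,1]*q[1]/-q[2]])
def P(a,r,y): return px(o-ex*r*np.cos(a)+ey*y+np.array([0,0,115+r*np.sin(a)]))
h=cv2.cvtColor(c["color"],cv2.COLOR_RGB2HSV)
red=cv2.inRange(h,(0,110,60),(8,255,255))|cv2.inRange(h,(172,110,60),(180,255,255))
v,u=np.nonzero(red[190:215,195:215]);u=u+195;v=v+190
yu,yv=blob(c,(18,120,80),(35,255,255),(200,185,225,210))
print("red",sorted(zip(u.tolist(),v.tolist())),"yellow mean",yu.mean(),yv.mean(),len(yu))
A=np.arange(.7,1.15,.002)
# pointer: sum squared distance of red pixels to projected line at y=190
def dist(a):
    p,q=P(a,20,190),P(a,90,190);d=(q-p)/np.linalg.norm(q-p);w=np.c_[u,v]-p;return np.mean(w[:,0]*d[1]-w[:,1]*d[0])
print("pointer",A[np.argmin([abs(dist(a)) for a in A])])
print("index",A[np.argmin([np.linalg.norm(P(a,103,181)-[yu.mean(),yv.mean()]) for a in A])], min(np.linalg.norm(P(a,103,181)-[yu.mean(),yv.mean()]) for a in A))
p,q=P(.9,40,190),P(.95,40,190);print(p,q,P(.9,88,190))
E
python3 ang.py
```

```text
[478.80168212 -19.86556204 278.04187758] [-23.9248799   -0.93568899  20.04157652]
leaf by tcp 0.9075171911329285 129.11774548772448
red [(205, 200), (205, 201), (206, 199), (206, 200)] yellow mean 211.4 196.6 30
pointer 0.9000000000000001
index 0.9260000000000002 1.2237217958817523
[204.45181034 200.40360026] [204.15298732 199.90297401] [209.16768143 198.58047805]
```

```bash
python3 - <<'E'
from h import *
o=np.array([558.5,-21.5,0]);yaw=-.02;ex=np.array([np.cos(yaw),np.sin(yaw),0])
def rep(n,c,u,v):
    q=np.array([world(c,a,b) for a,b in zip(u,v) if c["z_map"][b,a]>0])-o;X=q@ex;Z=q[:,2]-115
    k=(abs(Z-np.median(Z))<20);X,Z=X[k],Z[k]
    print(n,k.sum(),"x",np.round(np.percentile(X,[10,50,90]),1),"z",np.round(np.percentile(Z,[10,50,90]),1),"ang",np.arctan2(Z.mean(),-X.mean()),"r",np.hypot(Z.mean(),X.mean()))
t=env.read_camera("top");u,v=blob(t,(18,110,80),(35,255,255),(185,175,212,200));rep("index top",t,u,v)
s=env.read_camera("side");u,v=blob(s,(18,110,80),(35,255,255),(200,185,225,210));rep("index side",s,u,v)
w=env.read_camera("wrist")
g=np.array([(a,b) for b in range(145,222,4) for a in range(247,258,2)]);rep("handle top surface",w,g[:,0],g[:,1])
g=np.array([(a,b) for b in range(45,130,4) for a in range(247,258,2)]);rep("tube",w,g[:,0],g[:,1])
for b in (60,90,120,150,180,210): print(b,world(w,252,b))
u,v=blob(w,(0,0,0),(180,255,255),(345,0,512,200))
b=np.median([world(w,a,b)[2] for a,b in ((290,30),(300,60),(295,100))]);print("bed/other z",b)
E
```

```text
index top 36 x [-72.  -65.2 -57.2] z [81.4 88.3 91.5] ang 0.934468722679031 r 108.68147573935907
index side 28 x [-71.1 -65.1 -58.4] z [78.1 87.7 95.4] ang 0.9356419565430223 r 108.66344240453846
handle top surface 119 x [-82.5 -80.6 -78. ] z [103.8 104.7 105.5] ang 0.9169047071398773 r 131.90023125136216
tube 132 x [-82.6 -80.4 -78.3] z [103.  103.8 104.6] ang 0.9117066973780491 r 131.32810593255456
60 [479.86642078  71.39354501 218.85308631]
90 [479.67543908  59.33975911 218.11559992]
120 [479.49047948  46.69416691 219.30360168]
150 [479.28666026  33.47548649 219.21069353]
180 [479.07789796  19.6997794  219.57831095]
210 [478.86666367   5.48098586 220.49824584]
bed/other z 154.01005585428544
```

Call:
{"fn": "jog_arm", "kwargs": {
  "motion": [
    [0,0,0,0,1.5,-2,8],
    [0,0,0,0,1.5,-2,8],
    [0,0,0,0,0,0,8],
    [0,0,0,0,0,0,8]
  ]
}}

```text
t: 15.28
eef_pos: [482.9, -19.9, 281.8]
tcp_rot: [-3.137, -0.0, 1.556]
ft_force: [-16.4, 0.2, 12.7]
opening: 0.193
grip_force: 30.0
```

```bash
python3 ang.py; python3 - <<'E'
from h import *
o=np.array([558.5,-21.5,0]);ex=np.array([np.cos(.02),-np.sin(.02),0])
w=env.read_camera("wrist")
q=np.array([world(w,a,b) for b in range(145,222,4) for a in range(247,258,2)])-o
X=(q@ex).mean();Z=np.median(q[:,2])-115-8.7;print(X,Z,np.arctan2(Z,-X),np.hypot(X,Z))
s=env.read_camera("side")
h=cv2.cvtColor(s["color"],cv2.COLOR_RGB2HSV)
cv2.imwrite("pics/f9.png",cv2.resize(s["color"][180:215,190:236,::-1],(790,600),interpolation=2))
print(env.state()["qvel"])
E
```

```text
[482.85916693 -19.9380846  281.83654249] [-16.37763899   0.1857317   12.71907141]
leaf by tcp 0.9501856100873849 129.72771907489724
red [(205, 199), (205, 200), (206, 199), (206, 200)] yellow mean 211.36666666666667 196.6 30
pointer 0.9300000000000002
index 0.9260000000000002 1.2523917631042747
[204.45181034 200.40360026] [204.15298732 199.90297401] [209.16768143 198.58047805]
-75.98503377198135 99.31182535760296 0.9176911691866171 125.04624749742862
[-0.00118201 -0.00137572 -0.0013376   0.00183947  0.00013575 -0.00165708]
```

View pics/f9.png

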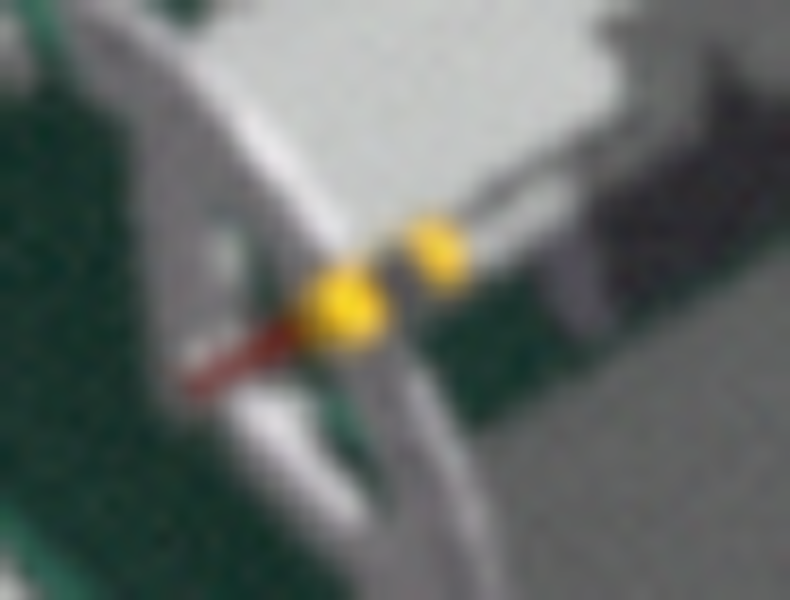

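The pointer's line from (200, 385) to (300, 335) runs into the middle of the yellow block at (345, 305). Leaf is about 0.92 and index about 0.926. I settle, then hand in.

Call:
{"fn": "jog_arm", "kwargs": {
  "motion": [
    [0,0,0,0,0,0,8],
    [0,0,0,0,0,0,8],
    [0,0,0,0,0,0,8],
    [0,0,0,0,0,0,8],
    [0,0,0,0,0,0,8]
  ]
}}

```text
t: 16.05
eef_pos: [482.9, -19.9, 281.8]
tcp_rot: [-3.137, -0.0, 1.556]
ft_force: [-16.6, 0.6, 12.4]
opening: 0.192
grip_force: 30.0
```

```bash
python3 -c "
from cell import env
print(env.job_done())"
```

```text
the job is handed in; nothing more can be done
None
```

I handed the job in at about 16 s, with no verdict returned: the beam was back on its stop pins and let go, and the gripper was holding the leaf steady at about 0.92 rad against an index I measured at about 0.926 rad.

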